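# Wake the bench scanner and show it the code on the tall tube's foot

## Robot

A 6-joint arm with a two-finger parallel gripper is mounted at the origin on the work surface. World frame = base frame: x ahead of the robot, y to its left, z up, the work surface at z = 0. Lengths are in m, angles in rad, forces in N, time in s.
With the tool pointing down it reaches from about 0.15 to 0.775 m from the base axis. Payload 6.1 kg.
Tool frame: the origin (TCP) lies on the centre line of the jaws, within the pads' length; the fingertips stand 22 mm ahead of it and the grasp point (between the pads) lies 3 mm ahead of it (tips_ahead is the distance from the TCP to the fingertips, in m); x points along the fingers, z is the direction in which the jaws open and shut, and the axes are right-handed (so a half turn about x gives the same grasp; the last joint's range is limited). The gripper opens to 85 mm and grips with 20 to 120 N. Pads are 22 mm wide; open, the fingers measure 114 mm over their backs; the gripper's body (76 mm by 85 mm) begins 54 mm behind the grasp point. The pads swing forward as they close: fully open they stand 13 mm farther back than shut.
Start: joints at [1.346, 0.126, -0.04, 1.405, 0, 1.571], TCP at [0.117, 0.512, 0.253] pointing down, gripper open.
Joint ranges: [-2.72, 2.72], [-0.95, 1.95], [-1.27, 1.35], [-1.78, 2.02], [-1.46, 1.47], [-3.14, 3.14]. Speed limits (rad/s): [2.39, 2.39, 3.01, 3.14, 3.14, 3.14].

## Interface

Orientations are given as [roll, pitch, yaw] about the fixed x, y, z axes, in that order (R = Rz(yaw) Ry(pitch) Rx(roll)).
In Python, from station import * gives the robot as it stands.
- The arm moves only by the tool step_arm, never from a script. Its argument "series" is a list that holds one entry, the list of rows, each a list of 7 numbers: the opening in per cent of the stroke, from 0 (shut) to 100 (fully open), then the shift along the world's x, y, z in mm, then the turn, a rotation vector about the world's x, y, z in rad. In form: [[[gripper, x, y, z, wx, wy, wz], ...]]. A call has 1 to 5 rows; each row shifts and turns the commanded pose from where the row before left it; what a row does not reach is not made up. A row lasts 1/8 s, in which the tool goes at most 62.5 mm and 10.7 degrees, less where a joint would pass 70% of its speed; a pose out of reach is approached as far as the arm can. A call is refused whole if a number of a shift passes 62.5 or a number of a turn 0.188, either way. A call with a gripper value outside its range is refused whole. The fingers move at their own pace and stop on an object; "force" is the grip in N (left out, the last holds). Time passes only in rows, so rows that do not move let the fingers close. It gives the time, the measured TCP pose, the force and the opening at its end, in the units of the state.
- get_obs(): the state, without advancing time (a new reading comes with each control period).
- capture(name): name is "scene" or "top"; returns a dict with "image" (384x512x3 uint8, red, green, blue), "z_map" (384x512 float32, m along the optical axis (not along the pixel's ray), 0 where there is no reading), "vertical_fov" (degrees; the focal length in pixels is half the picture's height over the tangent of half this angle, whatever the lens; pixels are square), "cx", "cy" (the principal point, pixels), "k1" (the pictures are not rectified: a ray, as slopes to the right and down, at radius r is drawn at 1 + k1 r^2 times it, then the intrinsics apply), "R" (3x3) and "t" (3): a world point X has camera coordinates R X + t. Camera axes: x right, y down, z forward; pixel columns grow to the right and rows downward; lengths in m; the calibration is good to about 2 mm. A picture is of the moment at which its call begins.
- hand_in(): hands the job in, once; it reports no verdict.
Trained networks look in the newest picture that a camera, given by its name, has taken for a name from the list of things; names that differ only in an ending like _2 or _b are one class to them, and where a whole thing is asked for, a point or a joint stands for the part that bears it (a point fixed in the world has none). Each returns a list of dicts, best first, with "p" (0 to 1); they miss things now and then, are a little off and sometimes report something else, mostly with a low value. They report only what shows in the picture. A call takes as long as a camera call.
- recognise(camera, label): "rect" ([left, top, right, bottom] in pixels, round what is visible of it).
The state is a dict: "time_s": time; "joint_pos": joint angles; "qvel": joint speeds; "effort": joint torques, N m; "eef_pos": TCP position; "tool_rot": TCP orientation; "ft_force": force on the tool from outside, world axes, zero at the start; "ft_torque": the same for the moment, N m; "width": opening from 0.0 (shut) to 1.0 (fully open).
Only numpy, scipy, OpenCV 4.12 (cv2) and the standard library are available. Lean on these libraries where they do the work, as an engineer would, in place of code of your own. Each camera call takes 0.05 s, during which the arm holds its last target. There are 200 camera calls.

## Task

Squeeze the trigger of the clamped pistol scanner against its grip to wake it and let the trigger spring back. Then draw the tall tube out of the rack and turn it so that its flat foot squarely faces the middle of the scanner's window, about 6 cm in front of it and touching nothing but the gripper. Finish while still holding it there, and leave the short tubes, vials, cup and pipette where they are.

Things in the scene. Friction and masses are not known exactly. Their poses are not given: they have to be found in the camera images.
- scanner_head: White box head (50 x 60 x 87 mm) of a pistol scanner, clamped on its side on a rigid stand (foot plate 130 x 110 x 12 mm, 22 mm post under the head). Origin: head's centre, 130 mm above the table. z = where it looks: 40 degrees above level, roughly across to the robot's right (-y); y = level, the way the pistol grip points; x = up and back, square to both. The window is visible from above.
- window (a point): Centre of the scanner's window (dark frame 42 x 52 mm) on the front of the head, 45 mm along z from the head's origin; same axes as the head.
- scanner_stand: Fixed stand that carries the scanner: foot plate 130 x 110 x 12 mm, 22 mm post with a 36 mm collar. Origin: under the foot plate, plumb below the head's centre; z up, -x = level direction in which the window faces.
- scanner_grip: The fixed grey pistol grip: round bar 28 mm in diameter, with the axes and origin of scanner_head. Its axis runs parallel to y, at x = 0, z = -22 mm, from the head's side (y = 30 mm) to its end at y = 130 mm. Free space all around it, beyond the head.
- scan_trigger (a joint): Hinge angle of the trigger: 0 = released, 0.25 rad = squeezed right in against its stop. A spring returns it by itself. Squeezing takes 2 N to start and about 7 N for full travel, at the trigger pad.
- trigger_pad (a point): Point on the outer face of the black trigger; head coordinates x 0, y 78, z 16 mm when released. The trigger is a bar 16 mm wide, 8 mm thick, in front of the grip (its +z side), hinged beside the head at y = 36 mm and reaching y = 100 mm. Trigger face to back of grip along z: 52 mm released, 42 mm squeezed in. Axes as scanner_head when released.
- rack: Fixed orange tube rack, 116 x 172 mm, 50 mm high: floor 6 mm thick on which the tubes stand, top plate with six 27 mm square holes at x = +-28 mm, y = -56, 0, 56 mm. Origin: centre of the underside, z up. Four holes hold tubes: one tall, three short; two are empty.
- tall_tube: The tall tube, 115 mm long, upright in one of the rack's holes; 35 to 70 g. White body 25 mm in diameter, grey screw cap 30 mm in diameter over the top 22 mm. Origin: centre of its flat foot, which carries the code; z from foot to cap. It stands 40 mm higher than the short tubes, otherwise alike; 71 mm of it is above the rack's top plate.
- tall_tube_cap (a point): Centre of the top of the tall tube's cap, 115 mm along the tube from its foot.
- short_tube1: Short tube, 75 mm long, 25 mm body and 30 mm grey cap, standing in the rack; origin at its foot. Leave alone.
- short_tube2: Another short tube, as short_tube1. Leave alone.
- short_tube3: Another short tube, as short_tube1. Leave alone.
- vial1: Small amber vial, 26 mm in diameter, 52 mm high, standing on the table; origin under its centre. Leave alone.
- vial2: Another such vial. Leave alone.
- cup: Paper cup, 70 mm across the rim, 75 mm high, standing on the table; origin under its centre. Leave alone.
- pipette: Pipette lying on the table, about 230 mm long along its x, 26 mm thick (finger rest 45 mm wide); origin underneath, near mid-length. Leave alone.

How it is judged:
On the way, in this order (a step that is already met when the one before it is completed fails the run):
1. the trigger is squeezed nearly home (past 0.2 rad) against the grip, the fingers bearing on both, with the tall tube still in the rack (value of joint scan_trigger above 0.2 rad and contact force between the fingers and scanner_grip above 1 N and distance of tall_tube from where it was at the start of the episode below 0.02 m), for 0.1 s.
2. the trigger has sprung back (under 0.03 rad) (value of joint scan_trigger below 0.03 rad and distance of tall_tube from where it was at the start of the episode below 0.02 m), for 0.2 s.
3. the tall tube is drawn clear of the rack: its foot is above the rack's top plate, in the fingers (height (world z) of tall_tube above 0.055 m and contact force between tall_tube and the fingers above 1 N and contact force between tall_tube and rack below 0.05 N), for 0.2 s.
At the end, for the whole second after the job is handed in: Tube held still in the fingers, clear of scanner and rack: axis within 0.4 rad of the line of sight, foot towards the window, its centre within 20 mm of that line in x and in y, 35 to 90 mm from the window, over 120 mm above the table; trigger under 0.03 rad (angle between the z axis of tall_tube and the z axis of scanner_head, either way round below 0.4 rad and x of tall_tube in the frame of scanner_head between -0.02 and 0.02 m and y of tall_tube in the frame of scanner_head between -0.02 and 0.02 m and z of tall_tube in the frame of window between 0.035 and 0.09 m and z of tall_tube_cap in the frame of window above 0.12 m and height (world z) of tall_tube above 0.12 m and contact force between tall_tube and the fingers above 1 N and contact force between tall_tube and scanner_stand below 0.05 N and contact force between tall_tube and rack below 0.05 N and linear speed of tall_tube below 0.03 m/s and value of joint scan_trigger below 0.03 rad); the arm keeps its last pose, push and grip.
It fails at once if a short tube is moved by more than 30 mm (distance of any of short_tube1, short_tube2, short_tube3 from where it was at the start of the episode above 0.03 m).
It fails at once if a vial is moved by more than 30 mm (distance of any of vial1, vial2 from where it was at the start of the episode above 0.03 m).
It fails at once if the cup is moved by more than 30 mm (distance of cup from where it was at the start of the episode above 0.03 m).
It fails at once if the pipette is moved by more than 30 mm (distance of pipette from where it was at the start of the episode above 0.03 m).
It also fails if it takes over 51 s, if anything falls off the work surface, if the arm or the gripper's body presses on something with over 40 N, if the wrist force passes 120 N, or if a joint passes its speed limit or range.

## Working session

There is one attempt and no reset: what is moved stays moved. The work goes in short steps, Python scripts to look and compute and a tool call to move; the robot and the scene stay as the last step left them, time stands still between calls to the robot, and variables do not carry over. Pictures are saved under pics/ and viewed, about 8 in all and at most 12, crops included, and the job is handed in when it is done.

Besides the shell and the picture viewer there is one more tool, called after ">>>" as name([rows], argument=value, ...), one row to a line, values as JSON. step_arm: Moves the arm, as the interface text tells. Its arguments: {"type":"object","properties":{"series":{"type":"array"},"force":{"type":"number"}},"required":["series"]}

```bash
mkdir -p pics; ls
cat > h.py <<'E'
from station import *
import numpy as np, cv2
from scipy.spatial.transform import Rotation as Ro
def K(c):
    f=c["image"].shape[0]/2/np.tan(np.radians(c["vertical_fov"])/2); return f
def world(c,uv,z=None):
    uv=np.atleast_2d(uv).astype(float); f=K(c)
    d=(uv-[c["cx"],c["cy"]])/f; s=d.copy()
    for _ in range(20): s=d/(1+c["k1"]*(s**2).sum(1,keepdims=True))
    if z is None: z=c["z_map"][uv[:,1].round().astype(int),uv[:,0].round().astype(int)]
    P=np.c_[s,np.ones(len(s))]*np.reshape(z,(-1,1))
    return (P-c["t"])@c["R"]
def cloud(c):
    h,w=c["z_map"].shape; u,v=np.meshgrid(np.arange(w),np.arange(h))
    P=world(c,np.c_[u.ravel(),v.ravel()]); P[c["z_map"].ravel()<=0]=np.nan
    return P.reshape(h,w,3)
def save(c,n): cv2.imwrite(f"pics/{n}.png",c["image"][:,:,::-1])
E
python3 - <<'E'
from h import *
np.set_printoptions(precision=3,suppress=True)
print(get_obs())
ims=[]
for n in("scene","top"):
    c=capture(n); P=cloud(c); print(n,c["R"],c["t"],c["vertical_fov"],c["k1"])
    save(c,n)
    for l in("scanner_head","window","scanner_grip","trigger_pad","rack","tall_tube","short_tube1","vial1","cup","pipette","scanner_stand"):
        for r in recognise(n,l)[:4]:
            q=r["rect"];u=[(q[0]+q[2])/2,(q[1]+q[3])/2]
            print(l,round(r["p"],2),np.round(q),world(c,u)[0])
E
```

```text
pics
{'time_s': 0.0, 'joint_pos': array([ 1.346,  0.126, -0.041,  1.405,  0.   ,  1.571]), 'qvel': array([-0.   ,  0.   , -0.   ,  0.   , -0.001, -0.001]), 'effort': array([  0.   , -43.591,  35.293,   0.017,  -0.   ,  -0.   ]), 'eef_pos': array([0.117, 0.511, 0.253]), 'tool_rot': array([ 3.138,  1.569, -1.799]), 'ft_force': array([-0.629,  1.004,  0.25 ]), 'ft_torque': array([-0.004,  0.058,  0.036]), 'width': 0.9992944295947117}
scene [[-0.569  0.822  0.009]
 [ 0.431  0.307 -0.848]
 [-0.7   -0.479 -0.529]] [ 0.327 -0.152  1.413] 46.10575218907458 -0.07915853007110316
scanner_head 0.96 [331. 189. 387. 249.] [0.59  0.235 0.15 ]
window 0.71 [332. 189. 389. 248.] [0.59  0.237 0.152]
window 0.21 [370. 188. 386. 216.] [0.485 0.232 0.13 ]
scanner_grip 0.83 [369. 190. 389. 214.] [0.481 0.233 0.129]
scanner_grip 0.37 [ 98. 198. 150. 238.] [ 0.722 -0.263  0.026]
scanner_grip 0.29 [314. 187. 386. 302.] [0.485 0.188 0.002]
rack 0.9 [173. 168. 257. 222.] [ 0.556 -0.129  0.05 ]
rack 0.39 [363. 187. 372. 198.] [0.484 0.208 0.143]
tall_tube 0.59 [198. 145. 210. 172.] [ 0.492 -0.214  0.095]
short_t
[... 720 characters left out ...]

window 0.89 [138. 179. 174. 240.] [0.516 0.223 0.126]
scanner_grip 0.71 [146. 207. 163. 242.] [0.477 0.225 0.132]
scanner_grip 0.4 [271. 189. 334. 237.] [ 0.509 -0.165  0.049]
scanner_grip 0.25 [317. 217. 334. 228.] [ 0.487 -0.215  0.121]
trigger_pad 0.5 [161. 204. 167. 234.] [0.492 0.2   0.136]
rack 0.79 [270. 189. 339. 235.] [ 0.511 -0.172  0.047]
short_tube1 0.58 [320. 199. 330. 208.] [ 0.535 -0.222  0.083]
short_tube1 0.4 [303. 200. 313. 206.] [ 0.537 -0.175  0.083]
vial1 0.45 [202. 241. 209. 254.] [0.412 0.101 0.053]
vial1 0.38 [227. 244. 238. 248.] [0.414 0.026 0.03 ]
pipette 0.76 [297. 134. 376. 154.] [ 0.706 -0.268  0.022]
scanner_stand 0.59 [137. 174. 188. 245.] [0.517 0.203 0.14 ]
```

Run:
```python
from h import *
a=cv2.imread("pics/scene.png")[130:310,80:420]; b=cv2.imread("pics/top.png")[120:270,110:390]
a=cv2.resize(a,(640,339),interpolation=3); b=cv2.resize(b,(640,343)) 
cv2.imwrite("pics/both.png",np.vstack([a[:300],b[:300]]))
```

```text
(no output)
```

View pics/both.png

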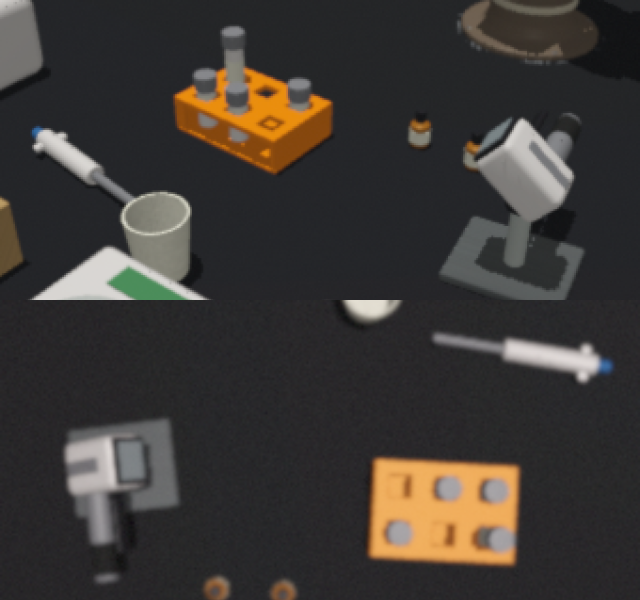

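```bash
cat > fit.py <<'E'
from h import *
from scipy.optimize import least_squares
np.set_printoptions(precision=4,suppress=True)
def head(p):
    x,y,f=p[:3]; d=np.array([np.cos(f),np.sin(f),0]); g=np.array([d[1],-d[0],0])
    z=np.cos(np.radians(40))*d+np.sin(np.radians(40))*np.array([0,0,1]); 
    return np.array([x,y,.130]),np.c_[np.cross(g,z),g,z]
def sdf(p,X):
    o,R=head(p); L=(X-o)@R
    q=abs(L)-[.025,.03,.0435]; b=np.linalg.norm(np.maximum(q,0),axis=1)+np.minimum(q.max(1),0)
    r=np.hypot(L[:,0],L[:,2]+.022)-.014; a=abs(L[:,1]-.08)-.05
    cy=np.c_[r,a]; cy=np.linalg.norm(np.maximum(cy,0),axis=1)+np.minimum(cy.max(1),0)
    t=abs(L-[0,.068,.012])-[.008,.032,.004]; t=np.linalg.norm(np.maximum(t,0),axis=1)+np.minimum(t.max(1),0)
    return np.minimum(np.minimum(b,cy),t)
if __name__=="__main__":
    Ps=[]
    for n in("scene","top"):
        c=capture(n); P=cloud(c).reshape(-1,3); P=P[~np.isnan(P[:,0])]; Ps.append(P)
    for nm,Q in (("scene",Ps[:1]),("top",Ps[1:]),("both",Ps)):
        X=np.vstack(Q); X=X[(abs(X[:,0]-.51)<.16)&(abs(X[:,1]-.225)<.1)&(X[:,2]>.09)&(X[:,2]<.2)]
        s=least_squares(lambda p:sdf(p,X+[0,0,0]),[.53,.235,-np.pi/2],loss="soft_l1",f_scale=.002)
        print(nm,len(X),s.x,np.degrees(s.x[2]),np.median(abs(s.fun)))
        X=np.vstack(Q); T=X[(X[:,2]>.085+.015)&(abs(X[:,0]-.49)<.06)&(abs(X[:,1]+.21)<.06)]
        print("tall",len(T),T.min(0),T.max(0),T[T[:,2]>.115].mean(0))
        R_=X[(abs(X[:,2]-.05)<.004)&(abs(X[:,0]-.51)<.12)&(abs(X[:,1]+.165)<.14)]
        print("rack",cv2.minAreaRect((R_[:,:2]*1000).astype(np.float32)), np.median(R_[:,2]))
        for nm,x,y in(("v",.412,.101),("v",.412,.026),("s",.536,-.222),("s",.536,-.168),("s",.49,-.1)):
            V=X[(X[:,2]>.04 if nm=="v" else X[:,2]>.07)&(np.hypot(X[:,0]-x,X[:,1]-y)<.03)]; print(nm,len(V),V.mean(0) if len(V) else 0,V.max(0) if len(V) else 0)
E
python3 fit.py
```

```text
scene 2168 [ 0.5631  0.2227 -1.4515] -83.16414153987213 0.0008538676020216256
tall 142 [ 0.4654 -0.2376  0.1001] [ 0.499  -0.2058  0.1243] [ 0.4852 -0.2204  0.1205]
rack ((513.2042846679688, -168.80416870117188), (175.56088256835938, 120.40093994140625), 87.28369903564453) 0.050292100689710934
v 42 [0.4182 0.1083 0.0482] [0.4243 0.114  0.0548]
v 41 [0.4151 0.0258 0.0478] [0.4209 0.0332 0.0542]
s 107 [ 0.5418 -0.2222  0.0787] [ 0.5538 -0.2098  0.0841]
s 112 [ 0.5443 -0.1667  0.0788] [ 0.5574 -0.1539  0.0832]
s 112 [ 0.4914 -0.1079  0.0786] [ 0.5032 -0.095   0.084 ]
top 1390 [ 0.5623  0.2218 -1.4498] -83.0667401070171 0.0012161100912604968
tall 122 [ 0.4663 -0.2392  0.1018] [ 0.495  -0.21    0.1265] [ 0.4799 -0.2251  0.1211]
rack ((510.6845397949219, -170.45819091796875), (174.180908203125, 116.8581771850586), 87.42198944091797) 0.050338216269551705
v 22 [0.4121 0.1048 0.0522] [0.4186 0.1099 0.0544]
v 22 [0.4086 0.025  0.0518] [0.414  0.0306 0.0573]
s 104 [ 0.5366 -0.2269  0.0809] [ 0.5502 -0.2129  0.0856]
s 102 [ 0.5389 -0.1707  0.081 ] [ 0.5525 -0.156   0.0881]
s 100 [ 0.4859 -0.1121  0.0807] [ 0.5008 -0.0984  0.0853]
both 3558 [ 0.5631  0.2223 -1.4499] -83.07419980640844 0.0010086721441268012
tall 264 [ 0.4654 -0.2392  0.1001] [ 0.499  -0.2058  0.1265] [ 0.4821 -0.2232  0.1208]
rack ((512.8394165039062, -169.2882080078125), (176.73619079589844, 120.66633605957031), 87.1272964477539) 0.05031361671836472
v 64 [0.4161 0.1071 0.0496] [0.4243 0.114  0.0548]
v 63 [0.4128 0.0255 0.0492] [0.4209 0.0332 0.0573]
s 211 [ 0.5392 -0.2245  0.0798] [ 0.5538 -0.2098  0.0856]
s 214 [ 0.5417 -0.1686  0.0798] [ 0.5574 -0.1539  0.0881]
s 212 [ 0.4888 -0.1099  0.0796] [ 0.5032 -0.095   0.0853]
```

```bash
cat > go.py <<'E'
from fit import *
H=[.563,.2223,-1.450]
def tgt(name,back=0.,sgn=1):
    o,R=head(H)
    X,Z=-R[:,0],sgn*R[:,2]; T=np.c_[X,np.cross(Z,X),Z]
    return o+R@[.003+back,.080,-.015],T
def delta(p,T):
    s=get_obs(); C=Ro.from_euler("xyz",s["tool_rot"]).as_matrix()
    return (p-s["eef_pos"])*1000, Ro.from_matrix(T@C.T).as_rotvec()
if __name__=="__main__":
    s=get_obs(); print(Ro.from_euler("xyz",s["tool_rot"]).as_matrix())
    print(head(H))
    for sg in(1,-1):
        for b in(.12,0): p,T=tgt("",b,sg); print(sg,b,p,T,*delta(p,T))
E
python3 go.py
```

```text
[[-0.     -0.9748  0.2229]
 [ 0.      0.2229  0.9748]
 [-1.      0.      0.    ]]
(array([0.563 , 0.2223, 0.13  ]), array([[-0.0775, -0.9927,  0.0923],
       [ 0.6381, -0.1205, -0.7605],
       [ 0.766 ,  0.    ,  0.6428]]))
1 0.12 [0.4727 0.3026 0.2146] [[ 0.0775  0.9927  0.0923]
 [-0.6381  0.1205 -0.7605]
 [-0.766  -0.      0.6428]] [ 355.6423 -209.2291  -38.7071] [-0.0508 -0.975  -2.6425]
1 0 [0.482  0.226  0.1227] [[ 0.0775  0.9927  0.0923]
 [-0.6381  0.1205 -0.7605]
 [-0.766  -0.      0.6428]] [ 364.9372 -285.8016 -130.6324] [-0.0508 -0.975  -2.6425]
-1 0.12 [0.4727 0.3026 0.2146] [[ 0.0775 -0.9927 -0.0923]
 [-0.6381 -0.1205  0.7605]
 [-0.766   0.     -0.6428]] [ 355.6423 -209.2291  -38.7071] [-0.7006  0.0364  0.3314]
-1 0 [0.482  0.226  0.1227] [[ 0.0775 -0.9927 -0.0923]
 [-0.6381 -0.1205  0.7605]
 [-0.766   0.     -0.6428]] [ 364.9372 -285.8016 -130.6324] [-0.7006  0.0364  0.3314]
```

>>> step_arm([
  [[100,40,-15,8,-0.07,0.004,0.033],[100,40,-15,8,-0.07,0.004,0.033],[100,40,-15,8,-0.07,0.004,0.033],[100,40,-15,8,-0.07,0.004,0.033],[100,40,-15,8,-0.07,0.004,0.033]],
], force=30)

```text
time_s: 1.92
eef_pos: [0.3184, 0.4363, 0.2936]
tool_rot: [-3.058, 1.219, -1.544]
ft_force: [0.6, 0.6, -0.5]
width: 1.0
```

>>> step_arm([
  [[100,31,-27,-16,-0.07,0.004,0.033],[100,31,-27,-16,-0.07,0.004,0.033],[100,31,-27,-16,-0.07,0.004,0.033],[100,31,-27,-16,-0.07,0.004,0.033],[100,31,-27,-16,-0.07,0.004,0.033]],
])

```text
time_s: 2.55
eef_pos: [0.4731, 0.301, 0.2127]
tool_rot: [3.137, 0.871, -1.455]
ft_force: [-0.0, 0.1, -0.1]
width: 1.0
```

```bash
cat > d.py <<'E'
from go import *
import sys
s=get_obs(); p,T=tgt("",float(sys.argv[1]),-1); print(s["time_s"],s["eef_pos"],s["joint_pos"],s["ft_force"],s["width"]); print(*delta(p,T))
E
python3 d.py .12;python3 d.py 0
python3 - <<'E'
from h import *
a=capture("scene");b=capture("top")
cv2.imwrite("pics/p2.png",cv2.resize(np.hstack([a["image"][90:310,230:450],b["image"][120:340,50:270]])[:,:,::-1],(800,400)))
E
```

```text
2.55 [0.4731 0.301  0.2127] [ 0.8104  0.5361  0.2564  1.7855 -0.5175  0.8233] [-0.0486  0.0529 -0.0541] 0.9995106513360799
[-0.4276  1.5191  1.9113] [ 0.002  -0.003   0.0015]
2.55 [0.4731 0.301  0.2127] [ 0.8104  0.5361  0.2564  1.7855 -0.5175  0.8233] [-0.0486  0.0529 -0.0541] 0.9995106513360799
[  8.8673 -75.0533 -90.014 ] [ 0.002  -0.003   0.0015]
```

View pics/p2.png

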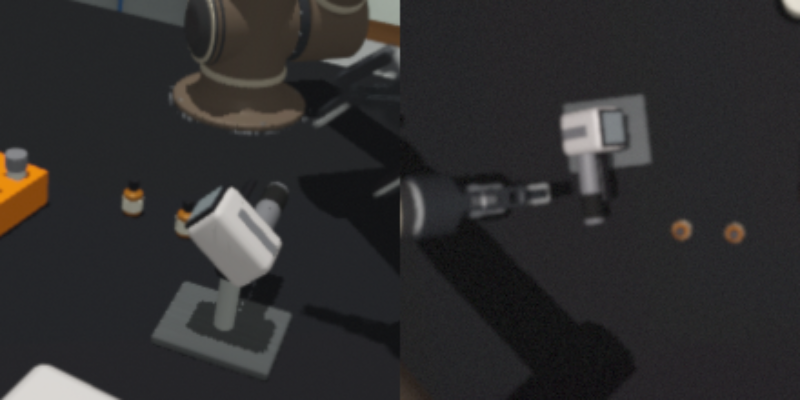

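The picture shows the gripper (right half, ~[540,195]) lined up above and behind the grip (~[590,190]), with its jaws clear. I'm advancing along the tool axis.

>>> step_arm([
  [[100,1.5,-12.5,-15,0,0,0],[100,1.5,-12.5,-15,0,0,0],[100,1.5,-12.5,-15,0,0,0]],
])

```text
time_s: 3.02
eef_pos: [0.4763, 0.2646, 0.1683]
tool_rot: [3.138, 0.874, -1.455]
ft_force: [1.0, -0.4, -0.2]
width: 1.003
```

```bash
python3 d.py 0
```

```text
3.025 [0.4763 0.2646 0.1683] [ 0.7662  0.4954  0.0992  1.6432 -0.5358  0.778 ] [ 1.0359 -0.4065 -0.2184] 1.0026282863205744
[  5.6642 -38.6231 -45.6582] [-0.0015 -0.0022  0.0024]
```

>>> step_arm([
  [[100,2,-13,-15,0,0,0],[100,2,-13,-15,0,0,0],[100,2,-12.5,-15.5,0,0,0],[100,0,0,0,0,0,0]],
])

```text
time_s: 3.52
eef_pos: [0.4819, 0.2255, 0.1226]
tool_rot: [3.136, 0.873, -1.458]
ft_force: [-0.8, -0.6, -1.0]
width: 0.997
```

```bash
python3 d.py 0
python3 - <<'E'
from h import *
a=capture("scene");b=capture("top")
cv2.imwrite("pics/p3.png",cv2.resize(np.hstack([a["image"][160:280,290:410],b["image"][160:280,100:220]])[:,:,::-1],(800,400)))
E
```

```text
3.525 [0.4819 0.2255 0.1226] [ 0.7136  0.4723 -0.0374  1.5036 -0.5587  0.7236] [-0.8473 -0.6328 -0.9571] 0.9967886160088639
[0.0635 0.5195 0.0933] [ 0.     -0.0037  0.0033]
```

View pics/p3.png

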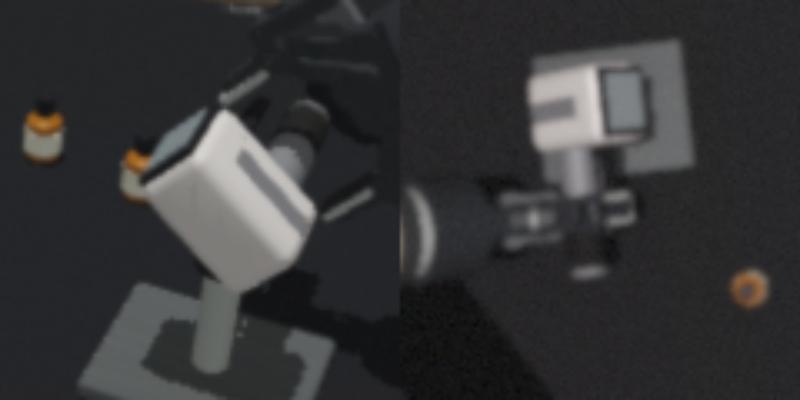

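The fingers straddle the grip and trigger (left half, [245,85] and [350,200]). Next is the squeeze.

>>> step_arm([
  [[65,0,0,0,0,0,0],[55,0,0,0,0,0,0],[40,0,0,0,0,0,0],[40,0,0,0,0,0,0]],
], force=30)

```text
time_s: 4.12
eef_pos: [0.483, 0.2257, 0.1248]
tool_rot: [3.141, 0.872, -1.452]
ft_force: [-2.3, -0.5, 9.1]
width: 0.492
```

>>> step_arm([
  [[40,0,0,0,0,0,0],[40,0,0,0,0,0,0],[40,0,0,0,0,0,0]],
])

```text
time_s: 4.5
eef_pos: [0.483, 0.2257, 0.1248]
tool_rot: [3.141, 0.872, -1.452]
ft_force: [-1.1, -1.6, 9.7]
width: 0.492
```

```bash
python3 d.py 0; python3 -c "
from go import *
print(get_obs()['ft_force']@head(H)[1])"
```

```text
4.5 [0.483  0.2257 0.1248] [ 0.714   0.4711 -0.0344  1.5058 -0.562   0.7237] [-1.0925 -1.557   9.6726] 0.49152796960855577
[-1.0554  0.3096 -2.0969] [ 0.0011 -0.0002  0.0016]
[6.5007 1.2722 7.3006]
```

>>> step_arm([
  [[40,0.5,0,2,0,0,0],[40,0,0,0,0,0,0],[40,0,0,0,0,0,0]],
])

```text
time_s: 4.88
eef_pos: [0.483, 0.2257, 0.1249]
tool_rot: [3.137, 0.872, -1.456]
ft_force: [-0.9, -2.1, 1.2]
width: 0.492
```

```bash
python3 d.py 0; python3 -c "
from go import *
print(get_obs()['ft_force']@head(H)[1])"
```

```text
4.875 [0.483  0.2257 0.1249] [ 0.7131  0.4721 -0.0326  1.5078 -0.5601  0.7227] [-0.9474 -2.1221  1.1791] 0.49245114457300687
[-1.0268  0.3097 -2.1972] [ 0.0005 -0.0029  0.0024]
[-0.3775  1.1962  2.2842]
```

The jaws have stopped at 41.9 mm with about 30 N of grip and almost no net wrist force. That means the trigger is fully in and the fingers bear on both sides. I'll release, wait, then back out.

>>> step_arm([
  [[100,0,0,0,0,0,0],[100,0,0,0,0,0,0],[100,0,0,0,0,0,0],[100,0,0,0,0,0,0],[100,0,0,0,0,0,0]],
])

```text
time_s: 5.5
eef_pos: [0.483, 0.226, 0.1248]
tool_rot: [3.137, 0.873, -1.456]
ft_force: [-0.3, -0.1, -0.4]
width: 0.998
```

>>> step_arm([
  [[100,-1,11,13,0,0,0],[100,-2,19,23,0,0,0],[100,-2,19,23,0,0,0],[100,-2,19,23,0,0,0],[100,-2,15,40,0,0,0]],
])

```text
time_s: 6.12
eef_pos: [0.4736, 0.3093, 0.2466]
tool_rot: [3.134, 0.872, -1.458]
ft_force: [0.4, -0.2, 0.4]
width: 0.998
```

```bash
cat > tube.py <<'E'
from go import *
T0=np.array([.481,-.2240])
T=np.c_[[0,0,-1],[-1,0,0],[0,1,0]].astype(float)  # x down, z=+y
if __name__=="__main__":
    s=get_obs(); print(s["time_s"],s["eef_pos"],s["joint_pos"],s["ft_force"],s["width"])
    for z in (.25,.108+.003): print(*delta(np.r_[T0,z],T))
E
python3 tube.py
```

```text
6.125 [0.4736 0.3093 0.2466] [ 0.8178  0.5466  0.3469  1.8698 -0.5124  0.8307] [ 0.3517 -0.227   0.3798] 0.9984839965392313
[   7.3736 -533.3032    3.4497] [ 0.6985  0.0371 -0.1153]
[   7.3736 -533.3032 -135.5503] [ 0.6985  0.0371 -0.1153]
```

>>> step_arm([
  [[100,0,-10,50,0.1,0.004,-0.01],[100,0,-45,30,0.1,0.004,-0.015],[100,0,-55,0,0.1,0.004,-0.015],[100,0,-55,0,0.1,0.004,-0.015],[100,0,-55,0,0.1,0.004,-0.015]],
])

```text
time_s: 6.75
eef_pos: [0.4737, 0.0873, 0.3274]
tool_rot: [-3.031, 1.375, -1.42]
ft_force: [0.8, -0.9, 1.0]
width: 0.996
```

>>> step_arm([
  [[90,1,-55,0,0.1,0.004,-0.015],[80,1,-55,0,0.1,0.004,-0.015],[70,1,-55,0,0,0.004,-0.015],[65,1,-55,-10,0,0,0],[65,1,-55,-20,0,0,0]],
])

```text
time_s: 7.38
eef_pos: [0.479, -0.1883, 0.2974]
tool_rot: [-1.472, 1.556, 0.093]
ft_force: [1.6, 0.0, -0.3]
width: 0.649
```

```bash
python3 tube.py
```

```text
7.375 [ 0.479  -0.1883  0.2974] [-0.378   0.1005  0.0283  1.4856  0.0065 -0.3717] [ 1.624   0.0327 -0.2947] 0.6488083289311242
[  1.9852 -35.6865 -47.4461] [-0.0014  0.0144  0.0063]
[   1.9852  -35.6865 -186.4461] [-0.0014  0.0144  0.0063]
```

>>> step_arm([
  [[65,1,-18,-45,0,0.007,0.003],[65,1,-18,-45,0,0.007,0.003],[65,0,0,-10,0,0,0],[65,0,0,0,0,0,0]],
])

```text
time_s: 7.88
eef_pos: [0.4809, -0.2217, 0.1973]
tool_rot: [0.707, 1.567, 2.278]
ft_force: [-0.3, 0.3, 0.2]
width: 0.649
```

```bash
python3 tube.py
python3 - <<'E'
from h import *
a=capture("scene");b=capture("top")
cv2.imwrite("pics/p4.png",cv2.resize(np.hstack([a["image"][90:230,150:290],b["image"][140:280,240:380]])[:,:,::-1],(800,400)))
P=cloud(a).reshape(-1,3); m=(P[:,2]>.1)&(P[:,2]<.124)&(np.hypot(P[:,0]-.481,P[:,1]+.224)<.022); print(m.sum(),P[m].mean(0),P[m].min(0),P[m].max(0))
E
```

```text
7.875 [ 0.4809 -0.2217  0.1973] [-0.4327  0.1422 -0.1431  1.2887  0.0015 -0.4329] [-0.3088  0.3123  0.2369] 0.6487757190679795
[ 0.1143 -2.3264 52.7268] [-0.0027 -0.0023 -0.0002]
[  0.1143  -2.3264 -86.2732] [-0.0027 -0.0023 -0.0002]
140 [ 0.48728359 -0.21817093  0.11494481] [ 0.46916597 -0.23671338  0.1000524 ] [ 0.50044861 -0.2053944   0.12292673]
```

View pics/p4.png

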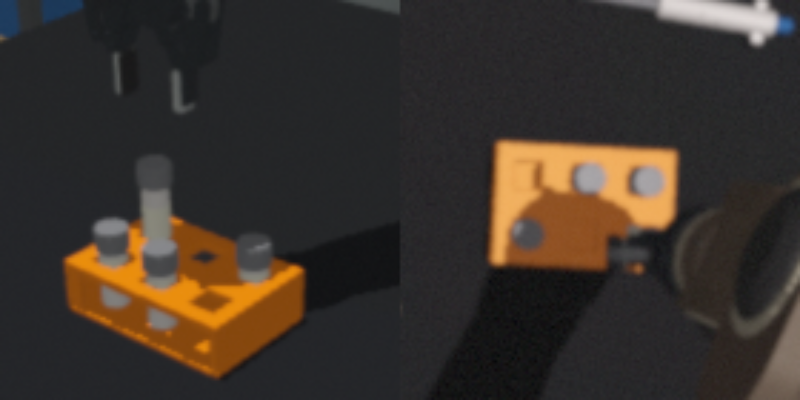

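The fingers (~[120,75] and [182,90]) are centred over the tall cap ([155,170]). I'll descend and grip.

>>> step_arm([
  [[65,0,-1,-25,0,0,0],[65,0,-0.5,-25,0,0,0],[65,0,0,-20,0,0,0],[65,0,0,-16,0,0,0],[65,0,0,0,0,0,0]],
])

```text
time_s: 8.6
eef_pos: [0.481, -0.2233, 0.1108]
tool_rot: [0.766, 1.568, 2.338]
ft_force: [-1.0, -0.5, 0.8]
width: 0.652
```

>>> step_arm([
  [[20,0,0,0,0,0,0],[20,0,0,0,0,0,0],[20,0,0,0,0,0,0],[20,0,0,0,0,0,0],[20,0,0,0,0,0,0]],
], force=50)

```text
time_s: 9.22
eef_pos: [0.4818, -0.2242, 0.1121]
tool_rot: [-0.337, 1.57, 1.234]
ft_force: [0.2, 0.2, 5.8]
width: 0.338
```

>>> step_arm([
  [[20,0,0,10,0,0,0],[20,0,0,20,0,0,0],[20,0,0,30,0,0,0],[20,0,0,35,0,0,0],[20,0,0,35,0,0,0]],
])

```text
time_s: 9.85
eef_pos: [0.4807, -0.2234, 0.2421]
tool_rot: [0.692, 1.567, 2.263]
ft_force: [0.9, -0.2, 0.1]
width: 0.338
```

>>> step_arm([
  [[20,0,0,40,0,0,0],[20,0,0,40,0,0,0],[20,0,0,0,0,0,0],[20,0,0,0,0,0,0],[20,0,0,0,0,0,0]],
])

```text
time_s: 10.48
eef_pos: [0.4806, -0.2235, 0.3194]
tool_rot: [0.889, 1.565, 2.46]
ft_force: [1.1, 0.6, -0.7]
width: 0.335
```

```bash
cat > fin.py <<'E'
from go import *
H2=H
o,R=head(H)
s=get_obs(); C=Ro.from_euler("xyz",s["tool_rot"]).as_matrix()
# tube z axis = -tool x ; minimal turn to head z
v=-C[:,0]; ax=np.cross(v,R[:,2]); rv=ax/np.linalg.norm(ax)*np.arccos(v@R[:,2])
foot=s["eef_pos"]+.105*C[:,0]   # TCP sits at tube z ~ .105
tcp=o+R@[0,0,.045+.060+.105]
print(s["time_s"],s["eef_pos"],s["joint_pos"],s["ft_force"],s["width"])
print("foot est",foot,"in head",(foot-o)@R*1000,"ang",np.arccos(v@R[:,2]))
print("tcp target",tcp,"delta",(tcp-s["eef_pos"])*1000,"turn",rv)
E
python3 fin.py
python3 - <<'E'
from h import *
a=capture("scene");
cv2.imwrite("pics/p5.png",cv2.resize(a["image"][60:240,130:310][:,:,::-1],(600,600)))
E
```

```text
10.475 [ 0.4806 -0.2235  0.3194] [-0.4359  0.1503  0.1336  1.5593  0.0013 -0.4359] [ 1.068   0.5876 -0.7467] 0.3347388930120724
foot est [ 0.4801 -0.2231  0.2144] in head [-213.1337  135.9332  385.327 ] ang 0.8688505719670941
tcp target [0.5824 0.0626 0.265 ] delta [101.8165 286.0628 -54.4266] turn [ 0.8628  0.102  -0.0032]
```

View pics/p5.png

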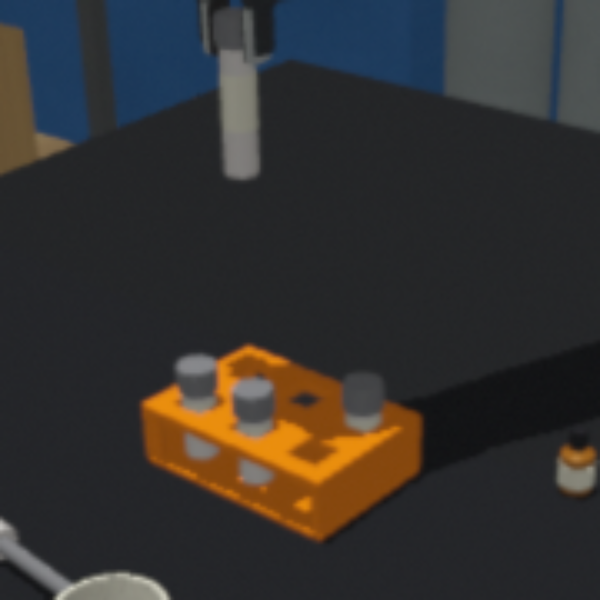

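The tube is out and held straight (cap [235,25], foot [242,165]), and the rack is unchanged. I'll swing it over in two stages.

>>> step_arm([
  [[20,13,25,5,0.08,0.01,0],[20,13,25,5,0.08,0.01,0],[20,13,25,0,0.08,0.01,0],[20,13,25,0,0.08,0.01,0],[20,13,25,0,0.08,0.01,0]],
])

```text
time_s: 11.15
eef_pos: [0.5463, -0.0979, 0.33]
tool_rot: [0.132, 1.162, 1.702]
ft_force: [-0.6, 0.2, -1.9]
width: 0.329
```

>>> step_arm([
  [[20,9,23,-4,0.09,0.01,0],[20,9,23,-4,0.09,0.01,0],[20,9,23,-6,0.09,0.01,0],[20,9,23,-6,0.09,0.01,0],[20,6,23,-6,0.09,0.01,0]],
])

```text
time_s: 11.78
eef_pos: [0.5882, 0.0169, 0.3037]
tool_rot: [0.119, 0.709, 1.692]
ft_force: [-0.0, 0.5, -0.2]
width: 0.333
```

```bash
python3 fin.py
```

```text
11.775 [0.5882 0.0169 0.3037] [-0.2991  0.4834  0.3123  1.8431  0.7653 -0.4816] [-0.0108  0.5148 -0.1801] 0.33321148747599233
foot est [0.5786 0.0959 0.2353] in head [ -1.179   -0.2908 165.2074] ang 0.01134425713798995
tcp target [0.5824 0.0626 0.265 ] delta [ -5.8522  45.7367 -38.7055] turn [ 0.0113  0.0013 -0.0001]
```

>>> step_arm([
  [[20,-2,15,-13,0.005,0,0],[20,-2,15,-13,0.006,0,0],[20,-2,15,-12,0,0,0],[20,0,0,0,0,0,0],[20,0,0,0,0,0,0]],
])

```text
time_s: 12.4
eef_pos: [0.582, 0.061, 0.2669]
tool_rot: [0.116, 0.702, 1.69]
ft_force: [0.2, 0.4, 0.2]
width: 0.335
```

```bash
python3 fin.py
python3 - <<'E'
from fit import *
a=capture("scene");b=capture("top");o,R=head([.563,.2223,-1.45])
cv2.imwrite("pics/p6.png",cv2.resize(np.hstack([a["image"][110:290,240:420],b["image"][120:300,100:280]])[:,:,::-1],(800,400)))
for c in(a,b):
    P=cloud(c).reshape(-1,3); L=(P-o)@R
    m=(abs(L[:,0])<.035)&(abs(L[:,1])<.035)&(L[:,2]>.07)&(L[:,2]<.19); Q=L[m]
    # fit cylinder r=12.5 to body part
    B=Q[(Q[:,2]>.112)&(Q[:,2]<.165)]
    s=least_squares(lambda p:np.hypot(B[:,0]-p[0]-p[2]*(B[:,2]-.105),B[:,1]-p[1]-p[3]*(B[:,2]-.105))-.0125,[0,0,0,0],loss="soft_l1",f_scale=.002)
    print(len(B),"foot xy, slopes",s.x,"min z",np.percentile(Q[:,2],[0,1,3]))
E
```

```text
12.4 [0.582  0.061  0.2669] [-0.2368  0.4362  0.1638  1.6894  0.7979 -0.4059] [0.1805 0.4055 0.1907] 0.33488595576136415
foot est [0.5725 0.1406 0.1991] in head [  0.1022   0.4499 107.4234] ang 0.0037764775212672415
tcp target [0.5824 0.0626 0.265 ] delta [ 0.3971  1.6109 -1.9202] turn [0.0034 0.0013 0.001 ]
388 foot xy, slopes [-0.0016 -0.0003  0.0306 -0.0132] min z [0.1053 0.1068 0.1085]
161 foot xy, slopes [-0.0018  0.0006  0.0245  0.0084] min z [0.1065 0.1079 0.1102]
```

View pics/p6.png

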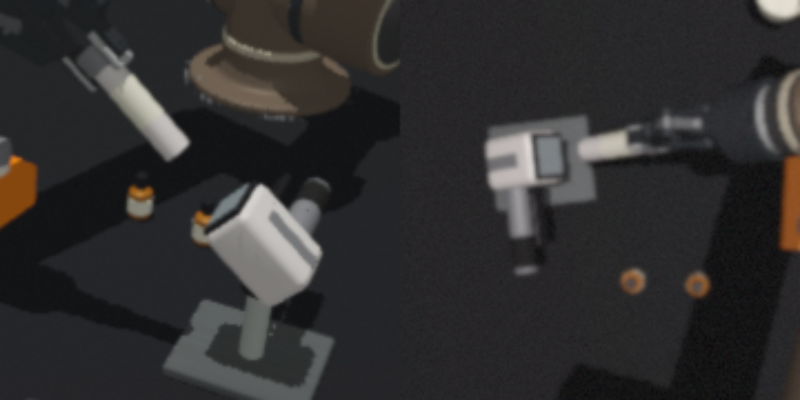

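The foot (left half, [175,152]) faces the window ([235,205]). Both cameras put it within 2 mm of the sight line, about 62 mm out and tilted about 0.03 rad. Handing in.

```bash
python3 -c "
from station import *
print(hand_in())"
```

```text
the job is handed in; nothing more can be done
None
```

The job is handed in. The trigger was squeezed and released, and the arm is still holding the tall tube in front of the scanner's window. No verdict was reported.

- **Trigger:** The jaws stopped at 41.9 mm across trigger and grip, against 42 mm when squeezed fully in. The grip was 30 N with almost no net wrist force, so both fingers were bearing. After that I opened the jaws fully and waited about 0.6 s. I did not measure the trigger angle itself; its return is inferred from the open jaws and the near-zero wrist force.
- **Tube:** I gripped it by the cap with 50 N and lifted it straight out of the rack. In the final pose, both cameras put the foot within 2 mm of the line of sight and about 62 mm from the window. It is about 0.20 m above the table and tilted about 0.03 rad, and nothing is touching it but the gripper.
- **Other items:** In the pictures I viewed, the short tubes looked unmoved after the lift and the vials looked unmoved in the last one. I did not re-measure their positions, or check the cup and pipette; the arm went nowhere near those two.
- **Disagreements:** The first squeeze showed a net wrist force of about 10 N, which suggests the scanner sat 1–2 mm off my estimate. A 2 mm correction removed it. No check failed, and the job took about 12.5 s of the 51 s allowed.

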